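Clear the brush box and hold its lid open

TASK

Take the ear defenders off the lid of the brush box and hang them by their headband over the bar of the stand, next to the pair already hanging there, and let go of them. Then lift the box lid, which falls shut by itself, to an angle of 45 degrees and keep holding it there so that a colleague can take brushes out: your program finishes while the gripper still holds the lid up. Leave the hanging pair, the paint tin and the tape roll where they are.

Things in the scene. Friction and masses are not known exactly. Their poses are not given: they have to be found in the camera images.
- ear_defenders: Ear defenders standing on their cups on the box lid, 159 mm wide (y), 170 high, about 0.24 kg. Origin: middle of the footprint under the cups; z up, y cup to cup, x across the band. Headband crown 26 mm wide (x), 14 thick, its underside 156 mm above the origin, falling gently to both sides; lift it by fingertips closing along x. Cups 62 mm (x) by 90 high; free gap between them 61 mm (y).
- ear_defenders_crown (a point): Middle of the top surface of that headband's crown, 170 mm above the underside of the cups; same axes as the ear defenders.
- stand: Fixed steel stand: base plate 400 x 150 x 6 mm, origin at the centre of its underside; posts at x = -170 and +170 mm; between them a round bar 16 mm thick along x, its top 180 mm above the table. An equal pair hangs on it at x = +100 mm (cups x = 69 to 131). Hung ear defenders have one cup on each side (y) of the bar, crown underside on the bar, cups 24 mm above the table.
- bar_free (a point): Point on the top of the bar in the middle of its free stretch (stand's x = -50 mm, 180 mm above the table); same axes as the stand.
- brush_box: Fixed sheet-steel box, 240 mm (x) by 300 mm (y), 120 mm high; origin: centre of its underside; its front with the lid handle faces its own -x. Brushes lie inside.
- lid: Its lid: steel panel 252 x 312 x 5 mm with a 14 mm skirt, about 0.55 kg; its top, closed, is 125 mm above the table. Origin: on the hinge axis at the box's rear edge, 123 mm behind the box centre, 120 mm above the table; y along the hinge, -x towards the handle.
- lid_grip (a point): Middle of the lid's handle, a T-shaped pull on the lid's front edge: crossbar round, 18 mm thick, 50 mm long along y, 287 mm from the hinge axis, 38 mm in front of the lid's edge, 118 mm above the table when closed. Nothing beside or below it. Pinched at its two ends (closing along y) with the tool pointing down, it turns between the pads as the lid swings.
- lid_axis (a point): Middle of the lid's hinge axis, 120 mm above the table; the lid's axes.
- lid_hinge (a joint): Opening angle of the lid in rad: 0 closed, growing as the front edge rises (45 degrees = 0.785); stop at 1.3. Little friction and no catch: the lid falls shut from any angle when let go. Holding it up takes 2 to 4 N at the handle.
- hung_pair: The second, equal pair of ear defenders, already hanging over the far end of the stand's bar; origin and axes like the first. Leave alone.
- paint_tin: Closed tin, 80 mm in diameter, 110 mm high, behind the work; origin: centre of its underside. Leave alone.
- tape_roll: Roll of masking tape lying flat, 100 mm in diameter, 36 mm high, in front of the robot's base; origin: centre of its underside. Leave alone.

How it is judged:
By the outcome, as a careful person would: the job done as asked, in the order asked, and still so for the second after the job is handed in, while the arm keeps its last pose, push and grip.
It also fails if it takes over 61 s, if anything falls off the work surface, if the arm or the gripper's body presses on something with over 40 N, if the wrist force passes 120 N, or if a joint passes its speed limit or range.

ROBOT

A 6-joint arm with a two-finger parallel gripper is mounted at the origin on the work surface. World frame = base frame: x ahead of the robot, y to its left, z up, the work surface at z = 0. Lengths are in m, angles in degrees, forces in N, time in s.
With the tool pointing down it reaches from about 0.375 to 0.9 m from the base axis. Payload 3.1 kg.
Tool frame: the origin (TCP) lies between the finger pads, 19 mm behind the fingertips; this is the grasp point; z points along the fingers, y is the line along which they close (so a half turn about z gives the same grasp; the last joint's range is limited). The gripper opens to 87 mm and grips with 3 to 60 N. Pads are 19 mm wide; open, the fingers measure 117 mm over their backs; the gripper's body (75 mm by 190 mm) begins 51 mm behind the grasp point.
Start: joints at [54.517, 30.224, 82.088, -0, 67.689, -10.227], TCP at [0.267, 0.565, 0.241] pointing down, gripper open.
Joint ranges: [-176.69, 176.69], [-43.24, 126.21], [12.49, 139.97], [-82, 262], [0, 151.66], [-163.58, 163.58]. Speed limits (degrees/s): [159.86, 159.86, 180, 180, 180, 180].

INTERFACE

Orientations are given as a 3x3 rotation matrix whose columns are the frame's x, y, z axes.
In Python, from rig import telemetry, capture, camera_info, job gives the robot as it stands. The module is installed in compiled form; this text tells all that it offers.
- The arm moves only by the tool carry_out, never from a script. Its argument "deltas" is a list that holds one entry, the list of rows, each a list of 7 numbers: the shift along the tool's x, y, z scaled (see below), then the turn, a rotation vector about the tool's x, y, z scaled (see below), then the closure, from -1 (fully open) to 1 (shut). In form: [[[dx, dy, dz, ax, ay, az, claw], ...]]. A call has exactly 10 rows; each row is the pose to reach, as a shift and turn from the pose commanded when the call began, along the tool's axes at that moment, turning the shorter way round; what a row does not reach only later rows make up. The controller multiplies each number of a shift by 15 cm and each number of a turn by 360 degrees. A row lasts 1/12 s, in which the tool goes at most 41.7 mm and 7.16 degrees, less where a joint would pass 70% of its speed; a pose out of reach is approached as far as the arm can. A call with a number of a shift or a turn outside -1 to 1 is refused whole. A call with a gripper value outside its range is refused whole. The fingers move at their own pace and stop on an object; the grip force is fixed at half the most. Time passes only in rows, so rows that repeat a pose let the fingers close, or fill a call up. It gives the time, the measured TCP pose, the force, the opening and the grip force at its end, in the units of the state.
- telemetry.read_state(): the state, without advancing time (a new reading comes with each control period).
- capture(name): name is "side" or "top" or "wrist"; returns the picture (420x560x3 uint8, red, green, blue); there is no depth.
- camera_info(name): a dict with "mtx" (3x3 intrinsics, pixels), "cam_to_world" (4x4, takes a point from camera to world coordinates); the wrist camera has in their place "T_tool_cam" (4x4, takes a point from camera to tool coordinates, whose origin is the TCP and whose axes are the flange's). Camera axes: x right, y down, z forward; pixel columns grow to the right and rows downward; lengths in m; the calibration is good to about 2 mm. A picture is of the moment at which its call begins: read the wrist's pose just before it. camera_info takes no time and is no camera call.
- job.hand_in(): hands the job in; it is judged then, once.
The state is a dict: "time_s": time; "joint_positions": joint angles; "qvel": joint speeds; "tau": joint torques, N m; "position": TCP position; "tcp_rot": TCP orientation; "force": force on the tool from outside, world axes, zero at the start; "moment": the same for the moment, N m; "opening": opening from 0.0 (shut) to 1.0 (fully open); "grasp_force": force on a finger pad.
Only numpy, scipy, OpenCV 4.12 (cv2) and the standard library are available. Lean on these libraries where they do the work, as an engineer would, in place of code of your own. Each camera call takes 0.05 s, during which the arm holds its last target. There are 200 camera calls.

## Working session

There is one attempt and no reset: what is moved stays moved. The work goes in short steps, Python scripts to look and compute and a tool call to move; the robot and the scene stay as the last step left them, time stands still between calls to the robot, and variables do not carry over. Pictures are saved under pics/ and viewed, at most 10 in all, crops included, and the job is handed in when it is done.

Besides the shell and the picture viewer there is one more tool, called after "Request:" as name([rows], argument=value, ...), one row to a line, values as JSON. carry_out: Moves the arm, as the interface text tells. Its arguments: {"type":"object","properties":{"deltas":{"type":"array","items":{"type":"array","items":{"type":"array","items":{"type":"number"}}}}},"required":["deltas"]}

```bash
mkdir -p pics; python3 - <<'E'
from rig import telemetry, capture, camera_info, job
import cv2, numpy as np
np.set_printoptions(precision=4,suppress=True)
s=telemetry.read_state();print(s)
for n in ("top","side"):
    cv2.imwrite(f"pics/{n}0.png",capture(n)[:,:,::-1]); c=camera_info(n); print(n,c["mtx"],c["cam_to_world"])
print(camera_info("wrist"))
E
```

```text
{'time_s': 0.0, 'joint_positions': array([ 54.519 ,  30.2791,  82.1573,   0.0011,  67.6865, -10.2278]), 'qvel': array([ 0.0467, -0.0192, -0.0054, -0.0208,  0.161 ,  0.0092]), 'tau': array([  0.0005, -44.0035, -17.6595,   0.0633,   0.0583,  -0.0002]), 'position': array([0.2662, 0.5647, 0.2403]), 'tcp_rot': array([[-0.9044,  0.4266, -0.0013],
       [ 0.4266,  0.9044, -0.0017],
       [ 0.0004, -0.0021, -1.    ]]), 'force': array([-0.2623,  0.7035, -0.1372]), 'moment': array([ 0.0368,  0.0323, -0.0205]), 'grasp_force': 0.0, 'opening': 1.0003124922316942}
top [[446.5822   0.     282.3626]
 [  0.     446.5822 205.0434]
 [  0.       0.       1.    ]] [[-0.0202 -0.9919  0.1257  0.4711]
 [-0.9995  0.0167 -0.0284  0.0064]
 [ 0.026  -0.1262 -0.9917  1.0826]
 [ 0.      0.      0.      1.    ]]
side [[493.0729   0.     279.3356]
 [  0.     493.0729 215.9849]
 [  0.       0.       1.    ]] [[ 0.9913 -0.0934  0.0932  0.4721]
 [-0.1319 -0.6942  0.7076 -0.8084]
 [-0.0014 -0.7137 -0.7004  0.9714]
 [ 0.      0.      0.      1.    ]]
{'mtx': array([[297.9174,   0.    , 277.486 ],
       [  0.    , 297.9174, 207.3792],
       [  0.    ,   0.    ,   1.    ]]), 'T_tool_cam': array([[ 0.0003, -0.9628, -0.2701,  0.0733],
       [ 1.    ,  0.0002,  0.0005, -0.0005],
       [-0.0004, -0.2701,  0.9628, -0.1445],
       [ 0.    ,  0.    ,  0.    ,  1.    ]])}
```

View pics/top0.png

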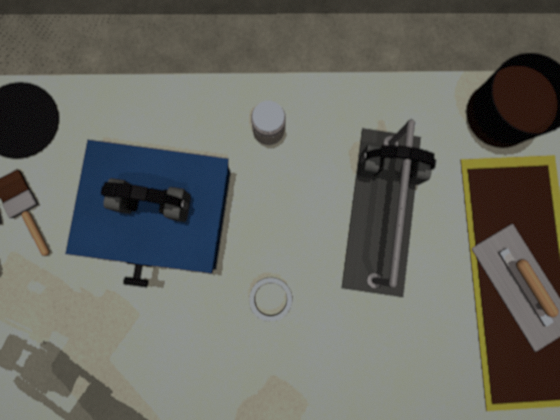

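View pics/side0.png

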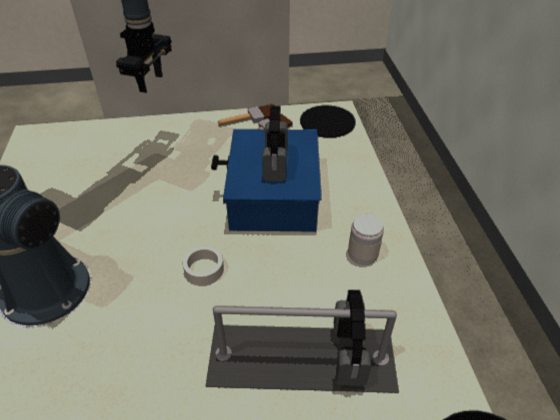

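The top view shows the box lid (blue, corners near (88,142), (229,160), (213,271), (67,254)), with the defenders at (145,195) and the handle at (137,282). The stand's bar runs (411,124)–(395,284), and the hung pair is at (402,160). The side view agrees. Next I'll enlarge both areas for precise pixels.

```bash
cat > h.py <<'E'
import numpy as np, cv2
from rig import camera_info
np.set_printoptions(precision=4,suppress=True)
def hit(cam,uv,z,T=None):
    c=camera_info(cam); T=c["cam_to_world"] if T is None else T
    d=T[:3,:3]@np.linalg.inv(c["mtx"])@np.array([*uv,1.]); o=T[:3,3]
    return o+d*(z-o[2])/d[2]
def proj(cam,p,T=None):
    c=camera_info(cam); T=c["cam_to_world"] if T is None else T
    q=c["mtx"]@(T[:3,:3].T@(np.asarray(p,float)-T[:3,3])); return q[:2]/q[2]
E
python3 - <<'E'
from h import *
im=cv2.imread("pics/top0.png"); sd=cv2.imread("pics/side0.png")
def crop(im,x,y,w,h,k):
    c=np.clip(255*(im[y:y+h,x:x+w]/255.)**0.55,0,255).astype(np.uint8)
    c=cv2.resize(c,None,fx=k,fy=k,interpolation=cv2.INTER_CUBIC)
    for u in range((x+19)//20*20,x+w,20):
        cv2.line(c,((u-x)*k,0),((u-x)*k,6),(0,255,255),1); cv2.putText(c,str(u),((u-x)*k+1,16),0,.35,(0,0,255),1)
    for v in range((y+19)//20*20,y+h,20):
        cv2.line(c,(0,(v-y)*k),(6,(v-y)*k),(0,255,255),1); cv2.putText(c,str(v),(8,(v-y)*k+4),0,.35,(0,0,255),1)
    return c
a=crop(im,60,130,120,150,4)[:600,:]; a=crop(im,64,138,170,150,3); b=crop(im,338,118,100,185,3)
H=600; out=np.zeros((H,810,3),np.uint8)[:, :800]
out[:450,:510]=a; out[:555,510:800]=b[:, :290]
cv2.imwrite("pics/comp.png",out)
hsv=cv2.cvtColor(im,cv2.COLOR_BGR2HSV)
m=cv2.inRange(hsv,(100,120,60),(125,255,255)); n,l,st,_=cv2.connectedComponentsWithStats(m)
i=1+st[1:,4].argmax(); cn=max(cv2.findContours((l==i).astype(np.uint8),0,2)[0],key=cv2.contourArea)
hl=cv2.convexHull(cn); print(cv2.approxPolyDP(hl,6,True).reshape(-1,2)); 
w=np.array([hit("top",p,.125)[:2] for p in hl.reshape(-1,2)],np.float32); print(cv2.minAreaRect(w), cv2.boxPoints(cv2.minAreaRect(w)))
E
```

```text
[[ 88 141]
 [227 160]
 [210 272]
 [ 67 252]]
((0.5960623025894165, 0.26621773838996887), (0.3083949387073517, 0.24849089980125427), 81.32344818115234) [[0.45   0.1325]
 [0.6956 0.095 ]
 [0.7421 0.3999]
 [0.4965 0.4374]]
```

View pics/comp.png

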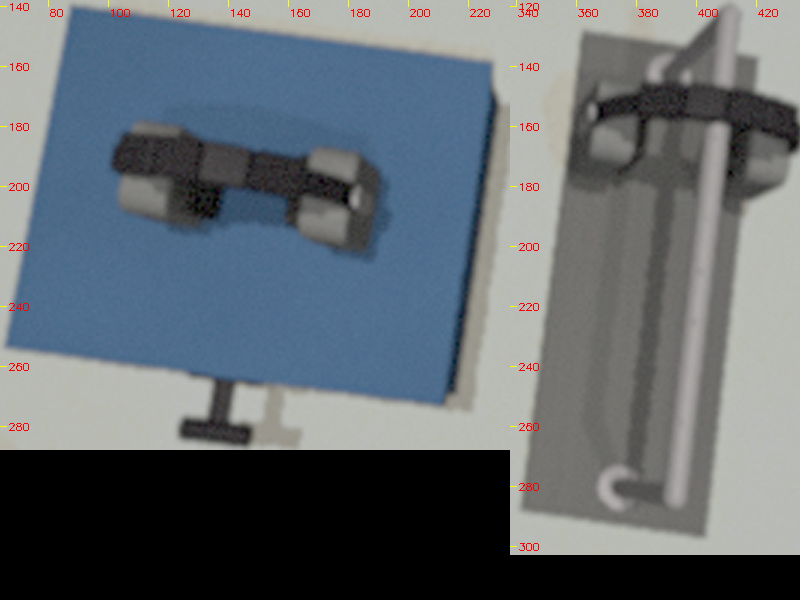

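The composite gives the handle crossbar centre at px (135.7,281.7) and the crown's lighter patch at (138.5,192.7). Stand base corners are (362.3,128.7), (420.3,137.3), (403,296.7) and (341.7,287.3), and the bar runs (411,122)–(393.5,286).

```bash
cat >> h.py <<'E'
from scipy.spatial.transform import Rotation as Ro
def Rdown(yawy,tilt=0,tax=None):
    a=np.radians(yawy); y=np.array([np.cos(a),np.sin(a),0]); z=np.array([0,0,-1.]); R=np.c_[np.cross(y,z),y,z]
    return R if not tilt else Ro.from_rotvec(np.radians(tilt)*np.asarray(tax)).as_matrix()@R
def delta(p,R):
    from rig import telemetry
    s=telemetry.read_state(); R0=s["tcp_rot"]
    d=R0.T@(np.asarray(p)-s["position"])/.15; r=Ro.from_matrix(R0.T@R).as_rotvec(degrees=True)
    print("shift",d,"rot",r/360,"| rows>=",np.linalg.norm(d)*.15/.0417,np.linalg.norm(r)/7.16)
E
python3 - <<'E'
from h import *
W=np.array([hit("top",p,.006)[:2] for p in [(362.3,128.7),(420.3,137.3),(403,296.7),(341.7,287.3)]],np.float32)
print(W, W.mean(0), cv2.minAreaRect(W))
b0,b1=hit("top",(393.7,286),.176),hit("top",(411.3,121),.176)
print("bar",b0,b1,np.linalg.norm(b1-b0),np.degrees(np.arctan2(*(b1-b0)[1::-1])))
print("handle",hit("top",(135.7,281.7),.121))
lc=np.array([.596,.2662]); e=np.array([np.cos(np.radians(-8.7)),np.sin(np.radians(-8.7))])
print("lid front->handle pred",lc-e*(.126+.038), "hinge",lc+e*.123)
c=hit("top",(138.5,192.7),.295); print("crown",c, "side proj",proj("side",c))
lo=hit("top",(100.5,189.5),.265);ro=hit("top",(182.5,203),.265);print("band ends",lo,ro,np.degrees(np.arctan2(*(lo-ro)[1::-1]))-90)
# cups top centres: left cup, right cup at z .215
E
```

```text
[[ 0.7963 -0.2279]
 [ 0.7724 -0.3727]
 [ 0.3823 -0.3078]
 [ 0.4076 -0.1618]] [ 0.5897 -0.2675] ((0.5895292162895203, -0.26717180013656616), (0.1481044888496399, 0.3954452574253082), 80.55474090576172)
bar [ 0.4179 -0.2405  0.176 ] [ 0.7605 -0.2957  0.176 ] 0.3469913495690586 -9.165999751985426
handle [0.4354 0.2913 0.121 ]
lid front->handle pred [0.4339 0.291 ] hinge [0.7176 0.2476]
crown [0.5972 0.2381 0.295 ] side proj [274.0662 113.2697]
band ends [0.6091 0.3162 0.265 ] [0.5816 0.1664 0.265 ] -10.401201831562204
```

```bash
python3 -c "
from h import *
delta([.597,.238,.40],Rdown(-10.4))"
```

```text
shift [-2.9232 -1.0314 -1.0633] rot [-0.0003  0.0002  0.2087] | rows>= 11.788068912239147 10.494796199914793
```

Request:
carry_out([
  [[-0.1,-0.04,-0.1,0,0,0.01,-1],[-0.25,-0.1,-0.3,0,0,0.03,-1],[-0.4,-0.15,-0.5,0,0,0.05,-1],[-0.55,-0.2,-0.7,0,0,0.065,-1],[-0.7,-0.28,-0.85,0,0,0.08,-1],[-0.85,-0.35,-0.95,0,0,0.09,-1],[-0.95,-0.4,-1,0,0,0.1,-1],[-1,-0.4,-1,0,0,0.105,-1],[-1,-0.4,-1,0,0,0.105,-1],[-1,-0.4,-1,0,0,0.105,-1]],
])

```text
time_s: 0.93
position: [0.3762, 0.447, 0.3899]
tcp_rot: [[-0.454, 0.891, -0.002], [0.891, 0.454, -0.001], [0.0, -0.003, -1.0]]
force: [0.6, 0.4, -0.3]
opening: 1.0
grasp_force: 0.0
```

```bash
python3 -c "
from h import *
delta([.597,.238,.40],Rdown(-10.4))"
```

```text
shift [-1.9096  0.6796 -0.0693] rot [-0.0004  0.0001  0.1038] | rows>= 7.295246887521676 5.221310748155303
```

Request:
carry_out([
  [[-0.1,0.04,0,0,0,0.01,-1],[-0.25,0.1,0,0,0,0.02,-1],[-0.4,0.17,-0.02,0,0,0.04,-1],[-0.55,0.25,-0.03,0,0,0.055,-1],[-0.7,0.35,-0.04,0,0,0.07,-1],[-0.85,0.45,-0.05,0,0,0.085,-1],[-0.95,0.55,-0.06,0,0,0.095,-1],[-1,0.65,-0.07,0,0,0.104,-1],[-1,0.68,-0.07,0,0,0.104,-1],[-1,0.68,-0.07,0,0,0.104,-1]],
])

```text
time_s: 1.77
position: [0.5355, 0.3605, 0.3997]
tcp_rot: [[0.18, 0.984, -0.003], [0.984, -0.18, -0.0], [-0.001, -0.003, -1.0]]
force: [-1.3, 0.2, 0.3]
opening: 1.008
grasp_force: 0.0
```

```bash
python3 -c "
from h import *
delta([.597,.238,.40],Rdown(-10.4))"
```

```text
shift [-0.73    0.5502 -0.0027] rot [-0.0005  0.0002  0.0002] | rows>= 3.2882327023130693 0.026206735264330393
```

Request:
carry_out([
  [[-0.1,0.07,0,0,0,0,-1],[-0.25,0.2,0,0,0,0,-1],[-0.4,0.3,0,0,0,0,-1],[-0.55,0.42,0,0,0,0,-1],[-0.66,0.5,0,0,0,0,-1],[-0.73,0.55,0,0,0,0,-1],[-0.73,0.55,0,0,0,0,-1],[-0.73,0.55,0,0,0,0,-1],[-0.73,0.55,0,0,0,0,-1],[-0.73,0.55,0,0,0,0,-1]],
])

```text
time_s: 2.6
position: [0.5958, 0.2384, 0.4018]
tcp_rot: [[0.18, 0.984, -0.0], [0.984, -0.18, 0.001], [0.0, -0.001, -1.0]]
force: [0.2, 0.4, -0.4]
opening: 0.999
grasp_force: 0.0
```

```bash
cat >> h.py <<'E'
def wristT():
    from rig import telemetry
    s=telemetry.read_state(); T=np.eye(4); T[:3,:3]=s["tcp_rot"]; T[:3,3]=s["position"]
    return T@camera_info("wrist")["T_tool_cam"]
E
python3 - <<'E'
from h import *
from rig import capture
T=wristT(); np.save("T1.npy",T); im=capture("wrist")[:,:,::-1].copy()
print(proj("wrist",[.597,.238,.295],T))
cv2.imwrite("pics/w1.png",im)
E
```

```text
[278.4821 210.8778]
```

View pics/w1.png

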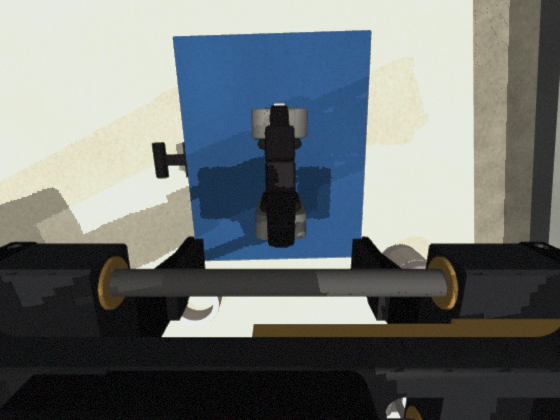

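The wrist view shows the band spanning (281,103)–(281,245), with the lighter patch at (281,176). I predicted the crown at (278,211), which doesn't match, so I need to check that.

```bash
python3 - <<'E'
from h import *
T=np.load("T1.npy")
print("patch wrist",hit("wrist",(281,176),.295,T))
for y0 in (-1,): pass
for c in [(.597,.238),(.597,.26),(.597,.25)]:
    for yaw in (-9.5,):
        a=np.radians(yaw);X=np.array([np.cos(a),np.sin(a)]);Y=np.array([-X[1],X[0]])
        for y,z in [(0,.295),(.0795,.215),(-.0795,.215),(.0795,.17),(-.0795,.17),(.07,.26),(-.07,.26)]:
            p=np.r_[np.array(c)+Y*y,z]; print(c,y,z,proj("wrist",p,T),proj("top",p),proj("side",p))
# handle and lid corners in wrist
print("handle",hit("wrist",(159,160),.125,T)); print([hit("wrist",p,.125,T)[:2] for p in [(174,37),(371,31),(362,258)]])
h=T[:3,3];print(h)
E
```

```text
patch wrist [0.6046 0.268  0.295 ]
(0.597, 0.238) 0 0.295 [278.4821 210.8778] [138.5611 192.8371] [273.9731 113.3018]
(0.597, 0.238) 0.0795 0.215 [277.2313 118.1996] [110.1181 193.1193] [275.4473 122.4804]
(0.597, 0.238) -0.0795 0.215 [279.1827 255.4524] [191.0492 205.1455] [272.9458 158.6239]
(0.597, 0.238) 0.0795 0.17 [277.2687 118.9175] [117.9581 196.478 ] [275.56   136.1898]
(0.597, 0.238) -0.0795 0.17 [279.0065 241.3511] [194.9318 207.9134] [273.1315 172.664 ]
(0.597, 0.238) 0.07 0.26 [277.3342 127.9412] [106.5336 190.1557] [275.1876 110.0696]
(0.597, 0.238) -0.07 0.26 [279.291  265.2756] [181.656  201.3217] [272.9181 141.5177]
(0.597, 0.26) 0 0.295 [273.909 186.689] [126.0131 193.0357] [272.8874 108.5235]
(0.597, 0.26) 0.0795 0.215 [273.4518  96.6012] [ 98.6876 193.3001] [274.435  117.9944]
(0.597, 0.26) -0.0795 0.215 [275.8914 238.7156] [179.6919 205.3347] [271.8724 153.2744]
(0.597, 0.26) 0.0795 0.17 [273.9514  99.9685] [107.0917 196.6523] [274.5695 131.6518]
(0.597, 0.26) -0.0795 0.17 [276.0714 226.232 ] [184.1314 208.0953] [272.0824 167.2752]
(0.597, 0.26) 0.07 0.26 [272.98
[... 165 characters left out ...]
0132 197.8189] [131.7192 192.9454] [273.3775 110.6805]
(0.597, 0.25) 0.0795 0.215 [275.1871 106.5179] [103.8853 193.2179] [274.8922 120.0206]
(0.597, 0.25) -0.0795 0.215 [277.4008 246.3909] [184.8563 205.2487] [272.3569 155.6892]
(0.597, 0.25) 0.0795 0.17 [275.4727 108.6582] [112.0328 196.573 ] [275.017  133.7018]
(0.597, 0.25) -0.0795 0.17 [277.4162 233.1589] [189.0425 208.0126] [272.5561 169.7082]
(0.597, 0.25) 0.07 0.26 [274.9863 114.63  ] [ 99.9624 190.2584] [274.618  107.6184]
(0.597, 0.25) -0.07 0.26 [277.2473 254.9774] [175.1238 201.4289] [272.3173 138.6431]
handle [0.4367 0.2925 0.125 ]
[array([0.4995, 0.4384]), array([0.7454, 0.4004]), array([0.7018, 0.0915])]
[0.6093 0.3103 0.5462]
```

The lighter patch turns out to be only shading, because it moves along the band between views. The silhouettes in both views put the crown at about (0.603, 0.256) with yaw −9.5°.

```bash
python3 -c "
from h import *
delta([.603,.256,.303],Rdown(-9.5))"
```

```text
shift [0.1242 0.0255 0.659 ] rot [-0.     -0.0001 -0.0024] | rows>= 2.413858524798234 0.12045706169616435
```

Request:
carry_out([
  [[0.06,0.01,0,0,0,-0.001,-1],[0.12,0.025,0.08,0,0,-0.0024,-1],[0.124,0.025,0.2,0,0,-0.0024,-1],[0.124,0.025,0.33,0,0,-0.0024,-1],[0.124,0.025,0.45,0,0,-0.0024,-1],[0.124,0.025,0.56,0,0,-0.0024,-1],[0.124,0.025,0.63,0,0,-0.0024,-1],[0.124,0.025,0.658,0,0,-0.0024,-1],[0.124,0.025,0.658,0,0,-0.0024,-1],[0.124,0.025,0.658,0,0,-0.0024,-1]],
])

```text
time_s: 3.48
position: [0.6043, 0.2549, 0.3034]
tcp_rot: [[0.167, 0.986, 0.001], [0.986, -0.167, 0.0], [0.0, 0.001, -1.0]]
force: [-0.4, 0.1, 0.6]
opening: 0.999
grasp_force: 0.0
```

```bash
python3 - <<'E'
from h import *
from rig import capture
delta([.603,.256,.303],Rdown(-9.5))
T=wristT(); im=capture("wrist")[:,:,::-1].copy(); s=capture("side")[:,:,::-1]
out=np.hstack([im[100:420,100:460],cv2.resize(s[60:220,190:350],None,fx=2,fy=2,interpolation=cv2.INTER_CUBIC)]); print(out.shape)
print(proj("wrist",[.603,.256,.295],T))
cv2.imwrite("pics/w2.png",np.clip(255*(out/255.)**.6,0,255))
E
```

```text
shift [ 0.0059 -0.0095  0.0024] rot [ 0.0001 -0.0001 -0.0003] | rows>= 0.04122656546916664 0.016520759708983736
(320, 680, 3)
[274.1911 258.272 ][ WARN:0@2.980] global loadsave.cpp:1063 imwrite_ Unsupported depth image for selected encoder is fallbacked to CV_8U.
```

View pics/w2.png

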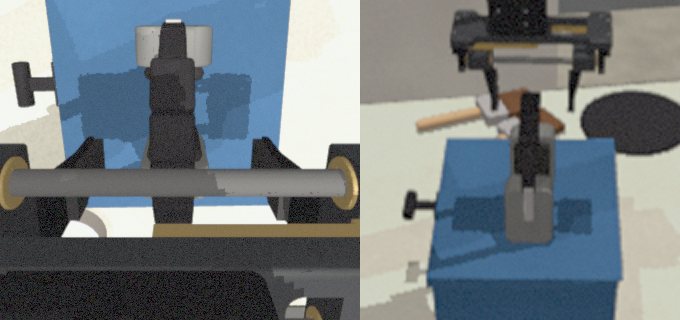

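The crown sits between the fingers, centred at crop column ~172, and the fingertips overlap its upper part. Closing.

Request:
carry_out([
  [[0,0,0,0,0,0,-0.4],[0,0,0,0,0,0,0],[0,0,0,0,0,0,0.4],[0,0,0,0,0,0,0.7],[0,0,0,0,0,0,1],[0,0,0,0,0,0,1],[0,0,0,0,0,0,1],[0,0,0,0,0,0,1],[0,0,0,0,0,0,1],[0,0,0,0,0,0,1]],
])

```text
time_s: 4.42
position: [0.6038, 0.2544, 0.303]
tcp_rot: [[0.167, 0.986, -0.0], [0.986, -0.167, 0.0], [-0.0, -0.0, -1.0]]
force: [0.3, 0.6, 0.0]
opening: 0.325
grasp_force: 0.1
```

Request:
carry_out([
  [[0,0,0,0,0,0,1],[0,0,0,0,0,0,1],[0,0,0,0,0,0,1],[0,0,0,0,0,0,1],[0,0,-0.03,0,0,0,1],[0,0,-0.08,0,0,0,1],[0,0,-0.16,0,0,0,1],[0,0,-0.24,0,0,0,1],[0,0,-0.28,0,0,0,1],[0,0,-0.3,0,0,0,1]],
])

```text
time_s: 5.25
position: [0.6045, 0.2545, 0.3498]
tcp_rot: [[0.167, 0.986, 0.003], [0.986, -0.167, 0.001], [0.001, 0.003, -1.0]]
force: [0.6, 0.1, -0.6]
opening: 0.295
grasp_force: 30.0
```

Request:
carry_out([
  [[0,0,-0.03,0,0,0,1],[0,0,-0.1,0,0,0,1],[0,0,-0.2,0,0,0,1],[0,0,-0.3,0,0,0,1],[0,0,-0.38,0,0,0,1],[0,0,-0.43,0,0,0,1],[0,0,-0.45,0,0,0,1],[0,0,-0.45,0,0,0,1],[0,0,-0.45,0,0,0,1],[0,0,-0.45,0,0,0,1]],
])

```text
time_s: 6.08
position: [0.6034, 0.2543, 0.4144]
tcp_rot: [[0.167, 0.986, -0.002], [0.986, -0.167, -0.001], [-0.001, -0.002, -1.0]]
force: [0.5, 0.7, -1.6]
opening: 0.292
grasp_force: 30.0
```

```bash
python3 - <<'E'
from h import *
from rig import capture,telemetry
s=telemetry.read_state(); print(s["force"],s["moment"],s["position"])
delta([.540,-.2595,.418],Rdown(-9.3))
w=capture("wrist")[:,:,::-1];s=capture("side")[:,:,::-1]
out=np.hstack([w[60:380,100:460],cv2.resize(s[20:180,190:350],None,fx=2,fy=2,interpolation=cv2.INTER_CUBIC)])
cv2.imwrite("pics/w3.png",np.clip(255*(out/255.)**.6,0,255).astype(np.uint8))
E
```

```text
[ 0.4581  0.7037 -1.6086] [-0.1177  0.0192  0.0233] [0.6034 0.2543 0.4144]
shift [-3.4476  0.1567 -0.0212] rot [-0.0003  0.0001 -0.0009] | rows>= 12.414359776025771 0.05034942393297727
```

View pics/w3.png

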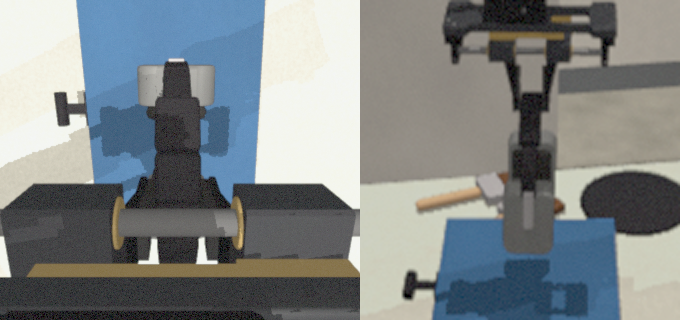

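The pair is lifted and hangs upright in the fingers, clear of the lid. Next I'll carry it to the stand.

Request:
carry_out([
  [[-0.03,0,0,0,0,0,1],[-0.08,0,0,0,0,0,1],[-0.16,0.01,0,0,0,0,1],[-0.26,0.01,0,0,0,0,1],[-0.38,0.02,0,0,0,0,1],[-0.5,0.02,0,0,0,0,1],[-0.62,0.03,0,0,0,0,1],[-0.74,0.04,0,0,0,0,1],[-0.86,0.04,0,0,0,0,1],[-0.98,0.05,0,0,0,0,1]],
])

```text
time_s: 7.02
position: [0.5858, 0.1058, 0.4158]
tcp_rot: [[0.168, 0.986, -0.0], [0.986, -0.168, -0.001], [-0.001, 0.0, -1.0]]
force: [0.8, -0.5, -0.8]
opening: 0.292
grasp_force: 30.0
```

Request:
carry_out([
  [[-0.1,0,0,0,0,0,1],[-0.2,0.01,0,0,0,0,1],[-0.3,0.01,0,0,0,0,1],[-0.4,0.02,0,0,0,0,1],[-0.5,0.02,0,0,0,0,1],[-0.6,0.03,0,0,0,0,1],[-0.7,0.03,0,0,0,0,1],[-0.8,0.04,0,0,0,0,1],[-0.9,0.05,0,0,0,0,1],[-1,0.05,0,0,0,0,1]],
])

```text
time_s: 7.85
position: [0.5681, -0.0431, 0.4158]
tcp_rot: [[0.169, 0.986, 0.0], [0.986, -0.169, -0.001], [-0.001, 0.0, -1.0]]
force: [0.8, 0.1, -2.2]
opening: 0.291
grasp_force: 30.0
```

Request:
carry_out([
  [[-0.1,0,0,0,0,0,1],[-0.2,0.01,0,0,0,0,1],[-0.3,0.01,0,0,0,0,1],[-0.4,0.02,0,0,0,0,1],[-0.5,0.02,0,0,0,0,1],[-0.6,0.03,0,0,0,0,1],[-0.7,0.03,0,0,0,0,1],[-0.8,0.04,0,0,0,0,1],[-0.88,0.05,0,0,0,0,1],[-0.95,0.05,0,0,0,0,1]],
])

```text
time_s: 8.68
position: [0.552, -0.1846, 0.4157]
tcp_rot: [[0.169, 0.986, 0.0], [0.986, -0.169, -0.0], [-0.0, 0.0, -1.0]]
force: [0.9, -0.3, -3.0]
opening: 0.295
grasp_force: 30.0
```

```bash
python3 -c "
from h import *
delta([.540,-.2595,.418],Rdown(-9.3))"
```

```text
shift [-0.506   0.0051 -0.0153] rot [ 0.0001  0.0001 -0.0011] | rows>= 1.8211460314011636 0.05717223272311261
```

Request:
carry_out([
  [[-0.08,0,0,0,0,0,1],[-0.17,0,0,0,0,0,1],[-0.27,0,0,0,0,0,1],[-0.36,0,0,0,0,0,1],[-0.43,0.005,0,0,0,0,1],[-0.48,0.005,0,0,0,-0.001,1],[-0.506,0.005,0,0,0,-0.001,1],[-0.506,0.005,0,0,0,-0.001,1],[-0.506,0.005,0,0,0,-0.001,1],[-0.506,0.005,0,0,0,-0.001,1]],
])

```text
time_s: 9.52
position: [0.5406, -0.257, 0.4156]
tcp_rot: [[0.16, 0.987, 0.0], [0.987, -0.16, 0.0], [0.0, 0.0, -1.0]]
force: [0.9, 0.8, -2.1]
opening: 0.297
grasp_force: 30.0
```

```bash
python3 - <<'E'
from h import *
from rig import capture,telemetry
delta([.540,-.2595,.205],Rdown(-9.3))
T=wristT(); np.save("T2.npy",T)
w=capture("wrist")[:,:,::-1];s=capture("side")[:,:,::-1]
out=np.hstack([w[60:380,100:460],cv2.resize(s[190:410,200:420],(440,440))[60:380]])
cv2.imwrite("pics/w4.png",np.clip(255*(out/255.)**.6,0,255).astype(np.uint8))
for p in [(.4179,-.2405,.18),(.54,-.2595,.18),(.7605,-.2957,.18)]: print(proj("wrist",p,T)-[100,60], proj("side",p))
E
```

```text
shift [-0.0176 -0.0013  1.4041] rot [ 0.     -0.0001  0.0002] | rows>= 5.0511386087235985 0.00998899565877651
[ 81.7274 125.3622] [213.2047 307.0706]
[176.9437 124.7495] [277.2452 308.194 ]
[349.1102 125.0555] [393.8976 311.0532]
```

View pics/w4.png

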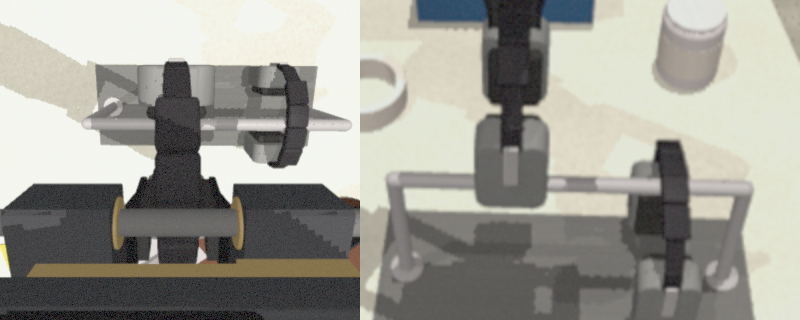

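The bar shows at crop row 124, columns 86–350 in the wrist view, matching the prediction. The cups straddle it, so I'll lower.

Request:
carry_out([
  [[-0.01,0,0.03,0,0,0,1],[-0.02,0,0.1,0,0,0,1],[-0.025,0,0.2,0,0,0,1],[-0.025,0,0.32,0,0,0,1],[-0.025,0,0.44,0,0,0,1],[-0.025,0,0.56,0,0,0,1],[-0.025,0,0.68,0,0,0,1],[-0.025,0,0.8,0,0,0,1],[-0.025,0,0.92,0,0,0,1],[-0.025,0,1,0,0,0,1]],
])

```text
time_s: 10.45
position: [0.5388, -0.2605, 0.2626]
tcp_rot: [[0.161, 0.987, -0.003], [0.987, -0.161, 0.002], [0.002, -0.003, -1.0]]
force: [-0.0, 0.1, -2.6]
opening: 0.293
grasp_force: 30.0
```

Request:
carry_out([
  [[0,0,0.07,0,0,0,1],[0,0,0.13,0,0,0,1],[0,0,0.19,0,0,0,1],[0,0,0.24,0,0,0,1],[0,0,0.29,0,0,0,1],[0,0,0.33,0,0,0,1],[0,0,0.35,0,0,0,1],[0,0,0.36,0,0,0,1],[0,0,0.365,0,0,0,1],[0,0,0.37,0,0,0,1]],
])

```text
time_s: 11.28
position: [0.5402, -0.2615, 0.2104]
tcp_rot: [[0.161, 0.987, 0.001], [0.987, -0.161, -0.001], [-0.0, 0.001, -1.0]]
force: [-0.2, -0.6, -0.9]
opening: 0.298
grasp_force: 30.0
```

Request:
carry_out([
  [[0,0,0.005,0,0,0,1],[0,0,0.01,0,0,0,1],[0,0,0.015,0,0,0,1],[0,0,0.02,0,0,0,1],[0,0,0.025,0,0,0,1],[0,0,0.03,0,0,0,1],[0,0,0.035,0,0,0,1],[0,0,0.035,0,0,0,1],[0,0,0.035,0,0,0,1],[0,0,0.035,0,0,0,1]],
])

```text
time_s: 12.12
position: [0.5399, -0.2613, 0.2048]
tcp_rot: [[0.161, 0.987, 0.0], [0.987, -0.161, 0.0], [0.0, 0.0, -1.0]]
force: [0.4, -0.4, -2.0]
opening: 0.297
grasp_force: 30.0
```

Request:
carry_out([
  [[0,0,0.003,0,0,0,1],[0,0,0.006,0,0,0,1],[0,0,0.009,0,0,0,1],[0,0,0.012,0,0,0,1],[0,0,0.015,0,0,0,1],[0,0,0.015,0,0,0,1],[0,0,0.015,0,0,0,1],[0,0,0.015,0,0,0,1],[0,0,0.015,0,0,0,1],[0,0,0.015,0,0,0,1]],
])

```text
time_s: 12.95
position: [0.5399, -0.2613, 0.2026]
tcp_rot: [[0.161, 0.987, 0.0], [0.987, -0.161, -0.0], [-0.0, 0.0, -1.0]]
force: [-0.4, 0.4, -0.2]
opening: 0.295
grasp_force: 30.0
```

Request:
carry_out([
  [[0,0,0,0,0,0,-0.2],[0,0,0,0,0,0,-0.2],[0,0,0,0,0,0,-0.2],[0,0,0,0,0,0,-0.2],[0,0,0,0,0,0,-0.3],[0,0,0,0,0,0,-0.4],[0,0,0,0,0,0,-0.4],[0,0,0,0,0,0,-0.4],[0,0,0,0,0,0,-0.4],[0,0,0,0,0,0,-0.4]],
])

```text
time_s: 13.78
position: [0.5399, -0.2613, 0.2025]
tcp_rot: [[0.161, 0.987, 0.0], [0.987, -0.161, -0.0], [-0.0, 0.0, -1.0]]
force: [0.4, -0.8, 0.2]
opening: 0.697
grasp_force: 0.0
```

Request:
carry_out([
  [[0,0,-0.03,0,0,0,-0.4],[0,0,-0.08,0,0,0,-0.4],[0,0,-0.16,0,0,0,-0.4],[0,0,-0.26,0,0,0,-0.4],[0,0,-0.4,0,0,0,-0.4],[0,0,-0.55,0,0,0,-0.4],[0,0,-0.7,0,0,0,-0.4],[0,0,-0.85,0,0,0,-0.4],[0,0,-0.95,0,0,0,-0.4],[0,0,-1,0,0,0,-0.4]],
])

```text
time_s: 14.62
position: [0.5408, -0.2619, 0.3563]
tcp_rot: [[0.161, 0.987, 0.005], [0.987, -0.161, -0.004], [-0.003, 0.005, -1.0]]
force: [0.9, 0.1, 0.8]
opening: 0.701
grasp_force: 0.0
```

```bash
python3 - <<'E'
from h import *
from rig import capture
T=wristT()
w=capture("wrist")[:,:,::-1];s=capture("side")[:,:,::-1]; t=capture("top")[:,:,::-1]
out=np.hstack([w[60:380,100:460],cv2.resize(s[190:410,200:420],(440,440))[60:380]])
cv2.imwrite("pics/w5.png",np.clip(255*(out/255.)**.6,0,255).astype(np.uint8))
a=np.radians(-8.7);e=np.array([np.cos(a),np.sin(a)])
h=np.array([.4355,.2915]); print(e)
delta([*h,.118],Rdown(81.3))
E
```

```text
[ 0.9885 -0.1513]
shift [ 3.5258 -1.2819  1.5639] rot [ 0.      0.0002 -0.2516] | rows>= 14.620494161435616 12.64964809718255
```

View pics/w5.png

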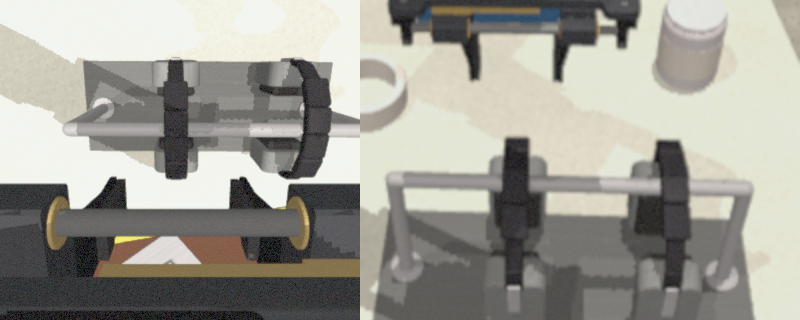

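Both pairs hang properly: ours is at crop column 175, with a cup on each side of the bar, and it's well clear of the other. Next is the handle.

Request:
carry_out([
  [[0.04,-0.01,0,0,0,0,-0.4],[0.1,-0.03,0,0,0,0,-0.4],[0.2,-0.07,0,0,0,0,-0.6],[0.3,-0.1,0,0,0,0,-0.8],[0.4,-0.14,0,0,0,0,-1],[0.52,-0.18,0,0,0,0,-1],[0.64,-0.22,0,0,0,0,-1],[0.76,-0.27,0,0,0,0,-1],[0.88,-0.31,0,0,0,0,-1],[1,-0.35,0,0,0,0,-1]],
])

```text
time_s: 15.6
position: [0.5112, -0.1022, 0.3526]
tcp_rot: [[0.16, 0.987, -0.0], [0.987, -0.16, 0.0], [0.0, -0.0, -1.0]]
force: [0.5, 0.1, 0.3]
opening: 0.995
grasp_force: 0.0
```

Request:
carry_out([
  [[0.1,-0.04,0,0,0,0,-1],[0.2,-0.07,0,0,0,0,-1],[0.3,-0.11,0,0,0,0,-1],[0.4,-0.15,0,0,0,0,-1],[0.5,-0.18,0,0,0,0,-1],[0.6,-0.22,0,0,0,0,-1],[0.7,-0.25,0,0,0,0,-1],[0.8,-0.28,0,0,0,0,-1],[0.9,-0.32,0,0,0,0,-1],[1,-0.36,0,0,0,0,-1]],
])

```text
time_s: 16.43
position: [0.4817, 0.054, 0.3525]
tcp_rot: [[0.16, 0.987, -0.0], [0.987, -0.16, 0.0], [0.0, -0.0, -1.0]]
force: [0.6, 0.7, -0.1]
opening: 0.998
grasp_force: 0.0
```

Request:
carry_out([
  [[0.1,-0.04,0,0,0,-0.012,-1],[0.2,-0.07,0,0,0,-0.024,-1],[0.3,-0.11,0,0,0,-0.036,-1],[0.4,-0.15,0,0,0,-0.048,-1],[0.5,-0.18,0,0,0,-0.06,-1],[0.6,-0.22,0,0,0,-0.072,-1],[0.7,-0.25,0,0,0,-0.084,-1],[0.8,-0.28,0,0,0,-0.096,-1],[0.9,-0.32,0,0,0,-0.108,-1],[1,-0.36,0,0,0,-0.12,-1]],
])

```text
time_s: 17.27
position: [0.4522, 0.2103, 0.3525]
tcp_rot: [[-0.562, 0.827, -0.0], [0.827, 0.562, 0.0], [0.0, -0.0, -1.0]]
force: [1.1, 0.3, -0.0]
opening: 1.001
grasp_force: 0.0
```

```bash
python3 -c "
from h import *
delta([.4355,.292,.30],Rdown(81.3))"
```

```text
shift [0.5128 0.2139 0.3503] rot [-0.     -0.0001 -0.1308] | rows>= 2.362840449216554 6.576432550102345
```

Request:
carry_out([
  [[0.07,0.03,0.05,0,0,-0.018,-1],[0.14,0.06,0.1,0,0,-0.036,-1],[0.21,0.09,0.15,0,0,-0.054,-1],[0.28,0.12,0.2,0,0,-0.072,-1],[0.35,0.15,0.25,0,0,-0.09,-1],[0.42,0.18,0.3,0,0,-0.105,-1],[0.48,0.2,0.33,0,0,-0.12,-1],[0.51,0.214,0.35,0,0,-0.131,-1],[0.513,0.214,0.35,0,0,-0.131,-1],[0.513,0.214,0.35,0,0,-0.131,-1]],
])

```text
time_s: 18.1
position: [0.4363, 0.2911, 0.3]
tcp_rot: [[-0.988, 0.155, -0.001], [0.155, 0.988, -0.0], [0.001, -0.0, -1.0]]
force: [-0.3, 0.4, 0.3]
opening: 1.0
grasp_force: 0.0
```

```bash
python3 - <<'E'
from h import *
from rig import capture,telemetry
s=telemetry.read_state(); print(s["joint_positions"],s["position"])
T=wristT(); np.save("T3.npy",T)
w=capture("wrist")[:,:,::-1]
cv2.imwrite("pics/w6.png",np.clip(255*(w/255.)**.6,0,255).astype(np.uint8))
a=np.radians(-8.7);e=np.array([np.cos(a),np.sin(a)]);n=np.array([-e[1],e[0]]);h=np.array([.4355,.292])
for k in(-.025,0,.025): print(proj("wrist",[*(h+n*k),.125],T))
delta([.4355,.292,.122],Rdown(81.3))
E
```

```text
[ 21.4925  18.5049  92.1695   0.0001  69.3671 -59.5926] [0.4363 0.2911 0.3   ]
[255.9263 192.5863]
[278.687  192.5105]
[301.451  192.4347]
shift [0.01   0.0068 1.1883] rot [-0.      0.     -0.0007] | rows>= 4.274576092864462 0.0342577325392218
```

View pics/w6.png

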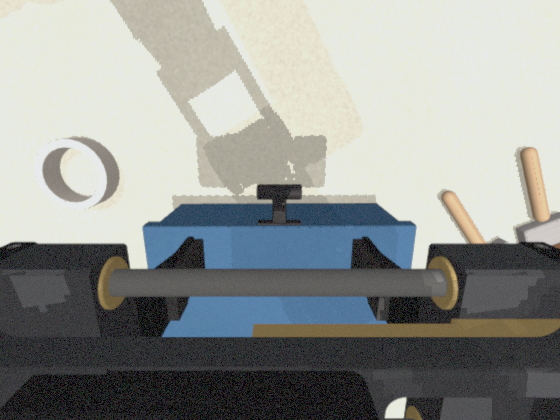

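The crossbar is at px (257–302, 184–200), centre (279.5,192), which matches the prediction. Descending.

Request:
carry_out([
  [[0,0,0.04,0,0,0,-1],[0.01,0.007,0.1,0,0,0,-1],[0.01,0.007,0.2,0,0,-0.001,-1],[0.01,0.007,0.32,0,0,-0.001,-1],[0.01,0.007,0.44,0,0,-0.001,-1],[0.01,0.007,0.56,0,0,-0.001,-1],[0.01,0.007,0.68,0,0,-0.001,-1],[0.01,0.007,0.8,0,0,-0.001,-1],[0.01,0.007,0.9,0,0,-0.001,-1],[0.01,0.007,1,0,0,-0.001,-1]],
])

```text
time_s: 18.98
position: [0.4359, 0.2911, 0.1485]
tcp_rot: [[-0.989, 0.15, -0.001], [0.15, 0.989, -0.0], [0.001, -0.001, -1.0]]
force: [0.2, 0.0, -0.2]
opening: 1.004
grasp_force: 0.0
```

Request:
carry_out([
  [[0,0,0.05,0,0,0,-1],[0,0,0.1,0,0,0,-1],[0,0,0.14,0,0,0,-1],[0,0,0.17,0,0,0,-1],[0,0,0.185,0,0,0,-1],[0,0,0.185,0,0,0,-1],[0,0,0.185,0,0,0,-0.6],[0,0,0.185,0,0,0,-0.2],[0,0,0.185,0,0,0,0.2],[0,0,0.185,0,0,0,1]],
])

```text
time_s: 19.82
position: [0.4366, 0.2918, 0.1227]
tcp_rot: [[-0.989, 0.149, 0.001], [0.149, 0.989, 0.0], [-0.001, 0.0, -1.0]]
force: [-0.2, -0.2, 0.7]
opening: 0.784
grasp_force: 0.0
```

Request:
carry_out([
  [[0,0,0,0,0,0,1],[0,0,0,0,0,0,1],[0,0,0,0,0,0,1],[0,0,0,0,0,0,1],[0,0,0,0,0,0,1],[0,0,0,0,0,0,1],[0,0,0,0,0,0,1],[0,0,0,0,0,0,1],[0,0,0,0,0,0,1],[0,0,0,0,0,0,1]],
])

```text
time_s: 20.65
position: [0.4366, 0.2924, 0.1224]
tcp_rot: [[-0.989, 0.149, 0.001], [0.149, 0.989, 0.001], [-0.0, 0.001, -1.0]]
force: [-0.8, 5.0, 0.5]
opening: 0.571
grasp_force: 30.0
```

The handle is gripped: opening is 49.7 mm at 30 N. Next I'll compute the arc, with a 15° lean of the tool away from the lid.

```bash
cat > arc.py <<'E'
from h import *
from rig import telemetry
import sys
a=np.radians(-8.7); e=np.array([np.cos(a),np.sin(a),0]); n=np.array([-e[1],e[0],0]); Z=np.array([0,0,1.])
H0=np.array([.4366,.2922,.118])
def pose(th,tau):
    t=np.radians(th); L,h=.287,.002
    p=H0+e*(L-L*np.cos(t)-h*np.sin(t))+Z*(L*np.sin(t)-h*np.cos(t)+h)
    R=Rdown(81.3,-tau,n); return p-.004*R[:,2],R
if __name__=="__main__":
    s=telemetry.read_state(); R0=s["tcp_rot"]; print(s["position"],s["force"])
    for th in map(float,sys.argv[1].split(",")):
        p,R=pose(th,max(0,min(15,(th-5)*.5)))
        print(th,(R0.T@(p-s["position"])/.15).round(3),Ro.from_matrix(R0.T@R).as_rotvec(degrees=True).round(2)/360)
E
python3 arc.py 0,2,4,7,10,13,16,19,22,24,25,45
```

```text
[0.4366 0.2924 0.1224] [-0.8     5.005   0.4751]
0.0 [-0.    -0.001  0.003] [0.0002 0.0001 0.0003]
2.0 [-0.001 -0.001 -0.064] [0.0002 0.0001 0.0003]
4.0 [-0.004 -0.001 -0.131] [0.0002 0.0001 0.0003]
7.0 [-0.013 -0.001 -0.231] [ 0.0002 -0.0027  0.0003]
10.0 [-0.026 -0.001 -0.33 ] [ 0.0002 -0.0069  0.0003]
13.0 [-0.045 -0.001 -0.428] [ 0.0003 -0.0111  0.0003]
16.0 [-0.069 -0.001 -0.525] [ 0.0003 -0.0152  0.0003]
19.0 [-0.097 -0.001 -0.621] [ 0.0003 -0.0194  0.0003]
22.0 [-0.131 -0.001 -0.715] [ 0.0003 -0.0236  0.0003]
24.0 [-0.156 -0.    -0.776] [ 0.0003 -0.0263  0.0003]
25.0 [-0.17  -0.    -0.807] [ 0.0003 -0.0277  0.0003]
45.0 [-0.545 -0.    -1.353] [ 0.0003 -0.0416  0.0003]
```

Request:
carry_out([
  [[-0.001,0.003,-0.064,0,0,0,1],[-0.004,0.003,-0.131,0,0,0,1],[-0.013,0.003,-0.231,0,-0.003,0,1],[-0.026,0.003,-0.33,0,-0.007,0,1],[-0.045,0.003,-0.428,0,-0.011,0,1],[-0.069,0.003,-0.525,0,-0.015,0,1],[-0.097,0.003,-0.621,0,-0.019,0,1],[-0.131,0.003,-0.715,0,-0.024,0,1],[-0.156,0.003,-0.776,0,-0.026,0,1],[-0.17,0.003,-0.807,0,-0.028,0,1]],
])

```text
time_s: 21.48
position: [0.4622, 0.2885, 0.2449]
tcp_rot: [[-0.973, 0.149, 0.175], [0.147, 0.989, -0.025], [-0.177, 0.001, -0.984]]
force: [2.3, 5.6, -4.1]
opening: 0.571
grasp_force: 30.0
```

```bash
python3 arc.py 25,28,31,34,36.5,39,41,43,44,45
```

```text
[0.4622 0.2885 0.2449] [ 2.3121  5.5597 -4.1009]
25.0 [ 0.005 -0.001  0.009] [0.0002 0.0006 0.0003]
28.0 [-0.053 -0.001 -0.072] [ 0.0003 -0.0036  0.0003]
31.0 [-0.116 -0.001 -0.149] [ 0.0003 -0.0077  0.0003]
34.0 [-0.183 -0.001 -0.223] [ 0.0003 -0.0119  0.0003]
36.5 [-0.242 -0.001 -0.282] [ 0.0003 -0.0133  0.0003]
39.0 [-0.303 -0.001 -0.338] [ 0.0003 -0.0133  0.0003]
41.0 [-0.354 -0.001 -0.381] [ 0.0003 -0.0133  0.0003]
43.0 [-0.407 -0.001 -0.423] [ 0.0003 -0.0133  0.0003]
44.0 [-0.434 -0.002 -0.443] [ 0.0003 -0.0133  0.0003]
45.0 [-0.461 -0.002 -0.462] [ 0.0003 -0.0133  0.0003]
```

Tracking well with low forces.

Request:
carry_out([
  [[-0.053,0,-0.072,0,-0.0036,0,1],[-0.116,0,-0.149,0,-0.0077,0,1],[-0.183,0,-0.223,0,-0.012,0,1],[-0.242,0,-0.282,0,-0.0133,0,1],[-0.303,0,-0.338,0,-0.0133,0,1],[-0.354,0,-0.381,0,-0.0133,0,1],[-0.407,0,-0.423,0,-0.0133,0,1],[-0.434,0,-0.443,0,-0.0133,0,1],[-0.46,0,-0.462,0,-0.0133,0,1],[-0.46,0,-0.462,0,-0.0133,0,1]],
])

```text
time_s: 22.32
position: [0.5153, 0.2803, 0.3236]
tcp_rot: [[-0.957, 0.149, 0.25], [0.145, 0.989, -0.038], [-0.253, 0.0, -0.968]]
force: [-3.7, 5.1, -0.3]
opening: 0.57
grasp_force: 30.0
```

Request:
carry_out([
  [[0,0,0,0,0,0,1],[0,0,0,0,0,0,1],[0,0,0,0,0,0,1],[0,0,0,0,0,0,1],[0,0,0,0,0,0,1],[0,0,0,0,0,0,1],[0,0,0,0,0,0,1],[0,0,0,0,0,0,1],[0,0,0,0,0,0,1],[0,0,0,0,0,0,1]],
])

```text
time_s: 23.15
position: [0.5146, 0.2804, 0.3228]
tcp_rot: [[-0.957, 0.149, 0.249], [0.144, 0.989, -0.038], [-0.252, 0.0, -0.968]]
force: [-2.6, 5.2, 0.3]
opening: 0.572
grasp_force: 30.0
```

```bash
python3 arc.py 43,45,47; python3 - <<'E'
from h import *
from arc import pose,H0,e,n,Z
from rig import capture
s=capture("side")[:,:,::-1]; t=capture("top")[:,:,::-1]
out=np.hstack([cv2.resize(s[60:320,150:410],(400,400)),cv2.resize(t[100:300,40:240],(400,400))]).copy()
O=H0+e*.287+Z*.002
for th,c in ((43,(0,0,255)),(45,(0,255,0)),(47,(255,0,0))):
    t_=np.radians(th);d=-e*np.cos(t_)+Z*np.sin(t_); m=e*np.sin(t_)+Z*np.cos(t_)
    q=[O+d*.249+n*k+m*.005 for k in(-.156,.156)]
    for cam,x0,y0,f,off in(("side",150,60,400/260,0),("top",40,100,2,400)):
        P=[tuple(int(v) for v in ((proj(cam,p)-[x0,y0])*f+[off,0])) for p in q]
        for p in P: cv2.circle(out,p,2,c,-1)
cv2.imwrite("pics/w7.png",np.clip(255*(out/255.)**.6,0,255).astype(np.uint8))
E
```

```text
[0.5146 0.2804 0.3228] [-2.5844  5.2238  0.3137]
43.0 [ 0.035 -0.001  0.023] [ 0.0001 -0.0012  0.0003]
45.0 [-0.022 -0.001 -0.012] [ 0.0001 -0.0012  0.0003]
47.0 [-0.08  -0.001 -0.045] [ 0.0001 -0.0012  0.0003]
```

View pics/w7.png

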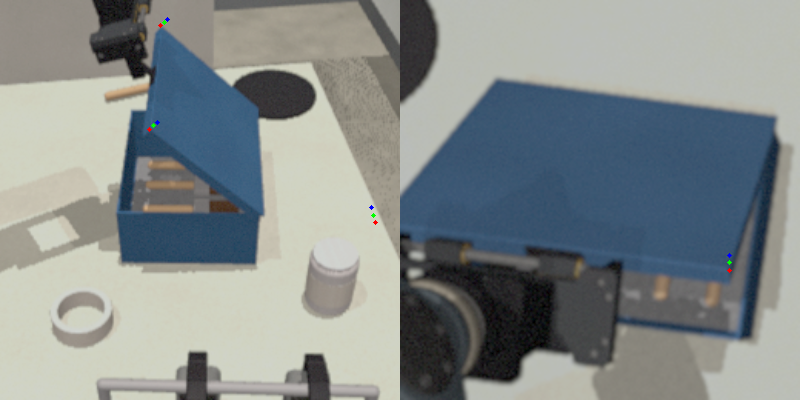

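By arm pose the lid stands at about 44.2°. In both views its edge lies between my 43° and 45° marks, and the brushes are accessible. A 1° nudge up.

Request:
carry_out([
  [[-0.01,0,-0.005,0,0,0,1],[-0.02,0,-0.01,0,0,0,1],[-0.03,0,-0.016,0,0,0,1],[-0.03,0,-0.016,0,0,0,1],[-0.03,0,-0.016,0,0,0,1],[-0.03,0,-0.016,0,0,0,1],[-0.03,0,-0.016,0,0,0,1],[-0.03,0,-0.016,0,0,0,1],[-0.03,0,-0.016,0,0,0,1],[-0.03,0,-0.016,0,0,0,1]],
])

```text
time_s: 24.08
position: [0.5179, 0.2799, 0.3262]
tcp_rot: [[-0.957, 0.149, 0.248], [0.144, 0.989, -0.038], [-0.251, -0.0, -0.968]]
force: [-3.2, 5.7, 0.4]
opening: 0.569
grasp_force: 30.0
```

```bash
python3 arc.py 43,45,47
```

```text
[0.5179 0.2799 0.3262] [-3.1587  5.7235  0.3868]
43.0 [ 0.062 -0.001  0.039] [ 0.0001 -0.0013  0.0003]
45.0 [ 0.005 -0.001  0.004] [ 0.0001 -0.0013  0.0003]
47.0 [-0.053 -0.001 -0.029] [ 0.0001 -0.0013  0.0003]
```

Arm pose now gives 45.2°, with steady grip and low force. Handing in.

```bash
python3 -c "
from rig import job
print(job.hand_in())"
```

```text
the job is handed in; nothing more can be done
None
```

The ear defenders hang on the bar next to the other pair, and the gripper is holding the lid at about 45° (45.2° from the arm pose, though before the last small lift the pictures suggested a degree or so less); I handed the job in at about 24 s of the 61 s.

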